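# Set up the jeweller's stake block

## Robot

A 7-joint arm with a two-finger parallel gripper is mounted at the origin on the work surface. World frame = base frame: x ahead of the robot, y to its left, z up, the work surface at z = 0. Lengths are in mm, angles in rad, forces in N, time in s.
With the tool pointing down it reaches from about 400 to 875 mm from the base axis. Payload 4.4 kg.
Tool frame: the origin (TCP) lies at the centre of the arm's flange, where the gripper is bolted on; the fingertips stand 173 mm ahead of it and the grasp point (between the pads) lies 155 mm ahead of it; z points along the fingers, y is the line along which they close (so a half turn about z gives the same grasp; the last joint's range is limited). The gripper opens to 85 mm and grips with 20 to 120 N. Pads are 22 mm wide; open, the fingers measure 114 mm over their backs; the gripper's body (76 mm by 85 mm) begins 54 mm behind the grasp point. The pads swing forward as they close: fully open they stand 13 mm farther back than shut.
Start: joints at [-1.32, 0.628, 0.038, 1.517, -0.027, 0.996, -0.02], TCP at [202.474, 617.673, 404.713] pointing down, gripper open.
Joint ranges: [-3.06, 3.06], [-0.37, 2.12], [-1.25, 1.32], [0.18, 2.47], [-1.1, 4.24], [0.23, 1.98], [-2.94, 2.94]. Speed limits (rad/s): [2.57, 2.57, 3.14, 3.14, 3.14, 3.14, 3.14].

## Interface

Orientations are given as a unit quaternion [x, y, z, w].
In Python, from station import manip, vision gives the robot as it stands.
- The arm moves only by the tool step_arm, never from a script. Its argument "deltas" is one flat list of numbers, 4 for each row, row after row: the shift along the tool's x, y, z in m, then the turn about the tool's z in units of 6 degrees (1.0 is 6 degrees). In form: [dx, dy, dz, spin, dx, dy, dz, spin, ...]. A call has exactly 8 rows; each row shifts and turns the commanded pose from where the row before left it, along the tool's axes as they then stand; what a row does not reach is not made up. A row lasts 1/10 s, in which the tool goes at most 50 mm and 8.59 degrees, less where a joint would pass 70% of its speed; a pose out of reach is approached as far as the arm can. A call is refused whole if a number of a shift passes 0.05 or a number of a turn 1, either way. A call with a gripper value outside its range is refused whole. "hand" is the opening, from -1 (shut) to 1 (fully open), set as the call begins (left out, the last holds). The fingers move at their own pace and stop on an object; the grip force is fixed at half the most. Time passes only in rows, so rows that do not move let the fingers close, or fill a call up. It gives the time, the measured TCP pose, the force, the opening and the grip force at its end, in the units of the state.
- manip.observe(): the state, without advancing time (a new reading comes with each control period).
- vision.snapshot(name): name is "side" or "top" or "wrist"; returns (picture, depth): 400x640x3 uint8, red, green, blue; 400x640 float32, mm along the optical axis (not along the pixel's ray), 0 where there is no reading.
- vision.camera_info(name): a dict with "camera_matrix" (3x3 intrinsics, pixels), "dist_coeffs" ([k1, k2, p1, p2, k3] as OpenCV has them; the pictures are not rectified), "rvec" (rotation vector, rad) and "tvec" (3), from world to camera coordinates, as OpenCV has them. Camera axes: x right, y down, z forward; pixel columns grow to the right and rows downward; lengths in mm; the calibration is good to about 2 mm. A picture is of the moment at which its call begins: read the wrist's pose just before it. camera_info takes no time and is no camera call; for the wrist camera it gives the pose at the moment of the call.
- manip.sign_off(): hands the job in; it is judged then, once.
The state is a dict: "clock": time; "joint_pos": joint angles; "qvel": joint speeds; "effort": joint torques, N m; "tcp_pos": TCP position; "ee_rot": TCP orientation; "wrist_force": force on the tool from outside, world axes, zero at the start; "moment": the same for the moment, N m; "grip_width": finger opening in mm; "grip_force": force on a finger pad.
Only numpy, scipy, OpenCV 4.12 (cv2) and the standard library are available. Lean on these libraries where they do the work, as an engineer would, in place of code of your own. Each camera call takes 0.05 s, during which the arm holds its last target. There are 200 camera calls.

## Task

Set up the stake block for doming: lift the steel doming punch out of its sprung clip on the rail, and stand it and every other doming punch on the bench upright, dome up, each fully down in a chuck of its own on the block, any chuck. Turn each used chuck's ring clockwise until its three jaws grip the foot of the punch firmly, opening the jaws first where they are too narrow, and leave everything else on the bench where it is.

Things in the scene. Friction and masses are not known exactly. Their poses are not given: they have to be found in the camera images.
- punch_a: plain steel doming punch, 40 mm tall: foot 30 mm across, 14 mm tall (top edge bevelled 2 mm), neck 14 mm across up to 22 mm, round head 22 mm across up to 36 mm, low dome to 40 mm; 0.13 kg; all alike. Origin: centre of the foot's underside; z to the dome. Starts in the rail's nest (point nest), held down by two ball catches; pull it straight up by the head, about 15 N.
- punch_b: plain steel doming punch, 40 mm tall: foot 30 mm across, 14 mm tall (top edge bevelled 2 mm), neck 14 mm across up to 22 mm, round head 22 mm across up to 36 mm, low dome to 40 mm; 0.13 kg; all alike. Origin: centre of the foot's underside; z to the dome. Starts standing loose on the bench; one or two of b, c, d are there, the others absent.
- punch_c: plain steel doming punch, 40 mm tall: foot 30 mm across, 14 mm tall (top edge bevelled 2 mm), neck 14 mm across up to 22 mm, round head 22 mm across up to 36 mm, low dome to 40 mm; 0.13 kg; all alike. Origin: centre of the foot's underside; z to the dome. Starts standing loose on the bench; one or two of b, c, d are there, the others absent.
- punch_d: plain steel doming punch, 40 mm tall: foot 30 mm across, 14 mm tall (top edge bevelled 2 mm), neck 14 mm across up to 22 mm, round head 22 mm across up to 36 mm, low dome to 40 mm; 0.13 kg; all alike. Origin: centre of the foot's underside; z to the dome. Starts standing loose on the bench; one or two of b, c, d are there, the others absent.
- nest (a point): centre of the nest floor on the clip rail (aluminium bar 180 x 84 x 12 mm, long along x), 12 mm above the bench; z up. Along +-y beside the foot: sprung ball catches and black housings, both up to 22 mm above the nest floor. Along +-x only walls 6 mm high, 17 to 23 mm off centre: close the fingers along x. The catches snap out when the punch is pulled up.
- seat1 (a point): seat of chuck 1 (+y end of the block), 36 mm above the bench: centre of the flat plate on which a foot stands between 3 dark jaws (12 mm tall, 10 wide, 8 thick, 120 deg apart, one at -x). Chucks stand 110 mm apart along the block's y, on a wooden base 90 x 330 x 10 mm. Axes: the block's, z up. Above the base all lies within 28 mm of the chuck's axis.
- ring1 (a joint): ring of chuck 1: knurled, 56 mm across, 11 to 33 mm above the bench, under the seat, same axis. rad; 0 open, grows clockwise from above, stop 2.6; starts 0.7 to 1.7. Jaw faces are 19.5 mm from the axis at 0, less 2.5 mm per rad: they meet a foot at 1.8; turn on till it resists, to about 2.1. Friction 0.2 N m, stays put. Fingertips can grip it from above past a punch.
- jaw1a: the jaw of chuck 1 at the block's -x side. Origin: centre of the seat when fully open; it moves with the jaw along the block's +x by 2.5 mm per rad of the ring.
- jaw1b: the jaw of chuck 1 at the block's +x, -y side (60 deg from +x). Origin: centre of the seat when fully open; it moves with the jaw along the block's line to the chuck axis by 2.5 mm per rad of the ring.
- seat2 (a point): seat of chuck 2 (middle of the block), 36 mm above the bench: centre of the flat plate on which a foot stands between 3 dark jaws (12 mm tall, 10 wide, 8 thick, 120 deg apart, one at -x). Chucks stand 110 mm apart along the block's y, on a wooden base 90 x 330 x 10 mm. Axes: the block's, z up. Above the base all lies within 28 mm of the chuck's axis.
- ring2 (a joint): ring of chuck 2: knurled, 56 mm across, 11 to 33 mm above the bench, under the seat, same axis. rad; 0 open, grows clockwise from above, stop 2.6; starts 0.7 to 1.7. Jaw faces are 19.5 mm from the axis at 0, less 2.5 mm per rad: they meet a foot at 1.8; turn on till it resists, to about 2.1. Friction 0.2 N m, stays put. Fingertips can grip it from above past a punch.
- jaw2a: the jaw of chuck 2 at the block's -x side. Origin: centre of the seat when fully open; it moves with the jaw along the block's +x by 2.5 mm per rad of the ring.
- jaw2b: the jaw of chuck 2 at the block's +x, -y side (60 deg from +x). Origin: centre of the seat when fully open; it moves with the jaw along the block's line to the chuck axis by 2.5 mm per rad of the ring.
- seat3 (a point): seat of chuck 3 (-y end of the block), 36 mm above the bench: centre of the flat plate on which a foot stands between 3 dark jaws (12 mm tall, 10 wide, 8 thick, 120 deg apart, one at -x). Chucks stand 110 mm apart along the block's y, on a wooden base 90 x 330 x 10 mm. Axes: the block's, z up. Above the base all lies within 28 mm of the chuck's axis.
- ring3 (a joint): ring of chuck 3: knurled, 56 mm across, 11 to 33 mm above the bench, under the seat, same axis. rad; 0 open, grows clockwise from above, stop 2.6; starts 0.7 to 1.7. Jaw faces are 19.5 mm from the axis at 0, less 2.5 mm per rad: they meet a foot at 1.8; turn on till it resists, to about 2.1. Friction 0.2 N m, stays put. Fingertips can grip it from above past a punch.
- jaw3a: the jaw of chuck 3 at the block's -x side. Origin: centre of the seat when fully open; it moves with the jaw along the block's +x by 2.5 mm per rad of the ring.
- jaw3b: the jaw of chuck 3 at the block's +x, -y side (60 deg from +x). Origin: centre of the seat when fully open; it moves with the jaw along the block's line to the chuck axis by 2.5 mm per rad of the ring.
- bead_jar: bystander, to be left where it is: a small glass jar 48 mm across, 60 mm tall. Origin: centre of its underside.
- wire_coil: bystander, to be left where it is: a flat brass wire coil, ring 72 mm across, 16 mm tall. Origin: centre of its underside.
- pliers: bystander, to be left where it is: pliers with red grips, about 150 mm long, lying flat, 11 mm high. Origin: at the pivot, on the underside; jaws along +x.
- ring_box: bystander, to be left where it is: a blue ring box 55 x 55 x 35 mm. Origin: centre of its underside.
- brass_weight: bystander, to be left where it is: a plain brass cylinder 32 mm across, 24 mm tall. Origin: centre of its underside.
- glasses_case: bystander, to be left where it is: a black rounded glasses case 160 x 60 x 40 mm. Origin: centre of its underside.
Mind the look-alikes: they are no part of the job. What is shaped like the punch_a but green is not meant. What is shaped like the punch_d but purple is not meant.

How it is judged (in metres and radians):
At the end, for the whole second after the job is handed in: Every punch that is present stands upright (within 0.08 rad) on the seat of a chuck, foot down on the seat (within 3 mm) and centred (within 3 mm), at rest, with the jaws of that chuck pressing on its foot (more than 4 N) (((horizontal distance between punch_a and seat1 below 0.003 m and z of punch_a in the frame of seat1 between -0.004 and 0.003 m and angle between punch_a's own z axis and vertical below 0.08 rad and contact force between any of jaw1a, jaw1b and punch_a above 4 N) or (horizontal distance between punch_a and seat2 below 0.003 m and z of punch_a in the frame of seat2 between -0.004 and 0.003 m and angle between punch_a's own z axis and vertical below 0.08 rad and contact force between any of jaw2a, jaw2b and punch_a above 4 N) or (horizontal distance between punch_a and seat3 below 0.003 m and z of punch_a in the frame of seat3 between -0.004 and 0.003 m and angle between punch_a's own z axis and vertical below 0.08 rad and contact force between any of jaw3a, jaw3b and punch_a above 4 N)) and ((horizontal distance between punch_b and seat1 below 0.003 m and z of punch_b in the frame of seat1 between -0.004 and 0.003 m and angle between punch_b's own z axis and vertical below 0.08 rad and contact force between any of jaw1a, jaw1b and punch_b above 4 N) or (horizontal distance between punch_b and seat2 below 0.003 m and z of punch_b in the frame of seat2 between -0.004 and 0.003 m and angle between punch_b's own z axis and vertical below 0.08 rad and contact force between any of jaw2a, jaw2b and punch_b above 4 N) or (horizontal distance between punch_b and seat3 below 0.003 m and z of punch_b in the frame of seat3 between -0.004 and 0.003 m and angle between punch_b's own z axis and vertical below 0.08 rad and contact force between any of jaw3a, jaw3b and punch_b above 4 N)) and ((horizontal distance between punch_c and seat1 below 0.003 m and z of punch_c in the frame of seat1 between -0.004 and 0.003 m and angle between punch_c's own z axis and vertical below 0.08 rad and contact force between any of jaw1a, jaw1b and punch_c above 4 N) or (horizontal distance between punch_c and seat2 below 0.003 m and z of punch_c in the frame of seat2 between -0.004 and 0.003 m and angle between punch_c's own z axis and vertical below 0.08 rad and contact force between any of jaw2a, jaw2b and punch_c above 4 N) or (horizontal distance between punch_c and seat3 below 0.003 m and z of punch_c in the frame of seat3 between -0.004 and 0.003 m and angle between punch_c's own z axis and vertical below 0.08 rad and contact force between any of jaw3a, jaw3b and punch_c above 4 N)) and ((horizontal distance between punch_d and seat1 below 0.003 m and z of punch_d in the frame of seat1 between -0.004 and 0.003 m and angle between punch_d's own z axis and vertical below 0.08 rad and contact force between any of jaw1a, jaw1b and punch_d above 4 N) or (horizontal distance between punch_d and seat2 below 0.003 m and z of punch_d in the frame of seat2 between -0.004 and 0.003 m and angle between punch_d's own z axis and vertical below 0.08 rad and contact force between any of jaw2a, jaw2b and punch_d above 4 N) or (horizontal distance between punch_d and seat3 below 0.003 m and z of punch_d in the frame of seat3 between -0.004 and 0.003 m and angle between punch_d's own z axis and vertical below 0.08 rad and contact force between any of jaw3a, jaw3b and punch_d above 4 N)) and linear speed of each of punch_a, punch_b, punch_c, punch_d below 0.01 m/s); the robot touches nothing.
It fails at once if another thing on the bench is moved more than 4 cm (distance of any of bead_jar, wire_coil, pliers, ring_box, brass_weight, glasses_case from where it was at the start of the episode above 0.04 m).
Of punch_b, punch_c, punch_d only 1 to 2 are there at a start; the rules pass over those that are not, and their reading is None.
At some moment in a run one of punch_b, punch_c, punch_d may be knocked a few centimetres aside while the robot is not near it.
It also fails if it takes over 210 s, if anything falls off the work surface, if the arm or the gripper's body presses on something with over 40 N, if the wrist force passes 120 N, or if a joint passes its speed limit or range.

## Working session

There is one attempt and no reset: what is moved stays moved. The work goes in short steps, Python scripts to look and compute and a tool call to move; the robot and the scene stay as the last step left them, time stands still between calls to the robot, and variables do not carry over. Pictures are saved under pics/ and viewed, at most 14 in all, crops included, and the job is handed in when it is done.

Besides the shell and the picture viewer there is one more tool, called after "Emit:" as name(argument=value, ...), one argument or row to a line, values as JSON. step_arm: Moves the arm, as the interface text tells. Its arguments: {"type":"object","properties":{"deltas":{"type":"array"},"hand":{"type":"number"}},"required":["deltas"]}

```bash
ls; mkdir -p pics; python3 - <<'E'
from station import manip, vision
import cv2,numpy as np
print(manip.observe())
for n in("top","side"):
    p,d=vision.snapshot(n); np.savez(f"{n}0.npz",p=p,d=d); cv2.imwrite(f"pics/{n}0.png",p[:,:,::-1])
    print(n,vision.camera_info(n))
E
```

```text
pics
{'clock': 0.0, 'joint_pos': array([-1.3197812 ,  0.62934824,  0.03848023,  1.51838044, -0.02701809,
        0.99627156, -0.01996416]), 'qvel': array([-0.0013473 , -0.00203493,  0.00073999, -0.00050126,  0.0008846 ,
       -0.00184238, -0.00053107]), 'effort': array([-1.20133723e-04, -5.63413918e+01,  1.22587558e+00, -1.93439144e+01,
        1.09224563e-02,  1.04842635e-02,  3.90896915e-06]), 'tcp_pos': array([202.39375844, 617.37581998, 403.78411907]), 'ee_rot': array([ 1.57748431e-01,  9.87478881e-01, -9.34847312e-04, -1.32915822e-04]), 'wrist_force': array([0.04930509, 0.14495885, 0.06080855]), 'moment': array([ 0.02234312,  0.02876216, -0.01465825]), 'grip_force': 0.0, 'grip_width': 85.90864498771839}
top {'camera_matrix': array([[421.32836225,   0.        , 323.41934288],
       [  0.        , 421.32836225, 203.99735108],
       [  0.        ,   0.        ,   1.        ]]), 'dist_coeffs': array([-0.00578808,  0.        ,  0.        ,  0.        ,  0.        ]), 'rvec': array([ 2.10830434, -2.10160017,  0.23803011]), 'tvec': array([  29.47171422,  588.54612777, 1099.35459026])}
side {'camera_matrix': array([[417.46842465,   0.        , 320.44409816],
       [  0.        , 417.46842465, 199.20653188],
       [  0.        ,   0.        ,   1.        ]]), 'dist_coeffs': array([-0.0173693,  0.       ,  0.       ,  0.       ,  0.       ]), 'rvec': array([ 0.65521462, -2.73079839,  1.03800304]), 'tvec': array([506.34821809, 226.88313176, 926.87233491])}
```

View pics/top0.png

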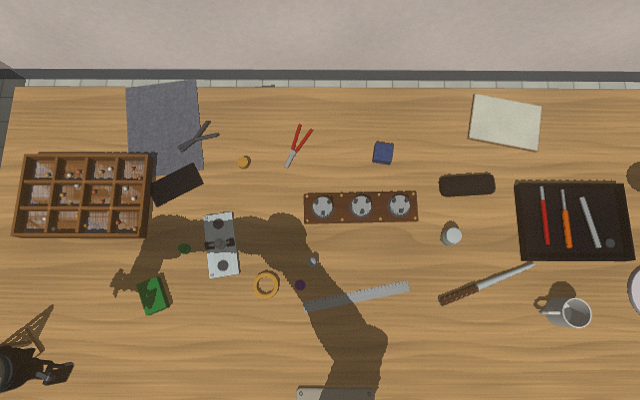

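View pics/side0.png

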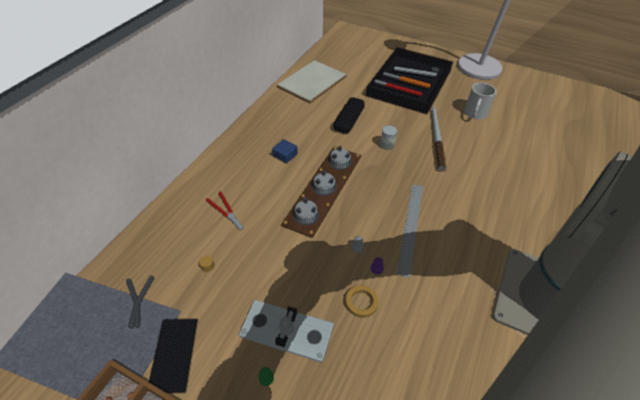

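The top view shows the block with chucks at about (323,207), (361,206) and (400,205), the rail with its nest at (221,244), a loose grey punch at (313,262), and the green and purple decoys at (184,249) and (300,285). I'll measure from enlarged crops.

```bash
cat > h.py <<'E'
import numpy as np, cv2
from station import manip, vision
def cam(ci):
    R=cv2.Rodrigues(ci["rvec"])[0]; return ci["camera_matrix"],ci["dist_coeffs"],R,np.asarray(ci["tvec"]).ravel()
def plane(ci,uv,z):
    K,D,R,t=cam(ci); uv=np.asarray(uv,float).reshape(-1,1,2)
    n=cv2.undistortPoints(uv,K,D).reshape(-1,2); d=np.c_[n,np.ones(len(n))]@R; c=-R.T@t
    return c+d*((z-c[2])/d[:,2])[:,None]
def cloud(ci,depth):
    K,D,R,t=cam(ci); h,w=depth.shape
    u,v=np.meshgrid(np.arange(w),np.arange(h)); n=cv2.undistortPoints(np.stack([u,v],-1).reshape(-1,1,2).astype(float),K,D).reshape(h,w,2)
    P=np.dstack([n,np.ones((h,w))])*depth[...,None]
    return (P-t)@R
def proj(ci,X):
    K,D,R,t=cam(ci); return cv2.projectPoints(np.asarray(X,float).reshape(-1,1,3),cv2.Rodrigues(R)[0],t,K,D)[0].reshape(-1,2)
E
python3 - <<'E'
from h import *
a=np.load("top0.npz"); ci=vision.camera_info("top"); p=a['p']
W=cloud(ci,a['d'])
print(plane(ci,[(323,207),(361,206),(400,205)],36).round(0)); print(plane(ci,[(222,243),(184,249),(313,262),(300,285)],36).round(0))
X=W[...,:]; 
# standing blobs above bench
m=((X[...,2]>15)&(X[...,2]<80)).astype(np.uint8)
n,l,s,c=cv2.connectedComponentsWithStats(m)
for i in range(1,n):
    if s[i,4]>15: print(s[i],X[l==i].mean(0).round(0),p[l==i].mean(0).round(0), X[l==i][:,2].max().round(0))
A=cv2.resize(p[170:320,170:430],None,fx=3,fy=3,interpolation=2)
A=np.clip(A*1.6,0,255).astype(np.uint8)
cv2.imwrite("pics/c1.png",A[:,:,::-1])
E
```

```text
[[ 586.   32.   36.]
 [ 590.  -75.   36.]
 [ 593. -186.   36.]]
[[483. 313.  36.]
 [466. 417.  36.]
 [431.  59.  36.]
 [369.  94.  36.]]
[492 103   5   7  16] [ 907. -488.   17.] [187. 185. 167.] 20.0
[507 104   9   8  25] [ 906. -540.   16.] [190. 188. 170.] 20.0
[498 106   8  14  31] [ 889. -511.   17.] [188. 186. 168.] 21.0
[520 109  10   5  17] [ 891. -582.   16.] [188. 185. 168.] 19.0
[507 110   9  14  22] [ 873. -540.   16.] [187. 185. 167.] 19.0
[476 114  13   8  33] [ 871. -446.   16.] [189. 186. 168.] 20.0
[518 118   5   9  16] [ 858. -563.   17.] [191. 188. 170.] 18.0
[476 125   6  10  23] [ 830. -435.   17.] [184. 181. 163.] 20.0
[528 124  10   9  22] [ 837. -601.   16.] [190. 187. 169.] 19.0
[493 128  11  12  27] [ 819. -494.   17.] [190. 188. 169.] 21.0
[486 130   6  11  21] [ 815. -465.   16.] [187. 185. 166.] 19.0
[502 134   4   9  16] [ 805. -510.   16.] [192. 189. 171.] 19.0
[507 137   7   9  20] [ 796. -526.   17.] [188. 185. 166.] 20.0
[373 143  21  21 366] [ 749. -142.   34.] [ 70.  75. 101.] 43.0
[525 144   8   5  16] [ 780. -580.   17.] [184. 181. 162.] 19.0
[  
[... 845 characters left out ...]
32.] [48. 63. 35.] 44.0
[308 256  10  10  64] [435.  61.  34.] [102. 101.  97.] 45.0
[439 262  96  43 647] [ 369. -398.   21.] [115. 104.  91.] 32.0
[630 270  10  42 258] [ 359. -834.   18.] [178. 170. 170.] 25.0
[253 273  25  25 146] [361. 200.  18.] [172. 130.  61.] 22.0
[262 272  17  13  68] [392. 177.  18.] [165. 124.  59.] 23.0
[136 276  33  39 807] [341. 497.  30.] [55. 87. 45.] 37.0
[295 279  10  11  70] [372.  96.  32.] [63. 42. 60.] 42.0
[539 298  32  29 382] [ 301. -583.   52.] [111. 107.  99.] 80.0
[567 299  22  27 362] [ 299. -647.   49.] [102.  98.  91.] 79.0
[  9 329  25  20 213] [221. 832.  31.] [101.  80.  52.] 80.0
[ 33 346   8  10  24] [193. 798.  17.] [164. 130.  86.] 21.0
```

View pics/c1.png

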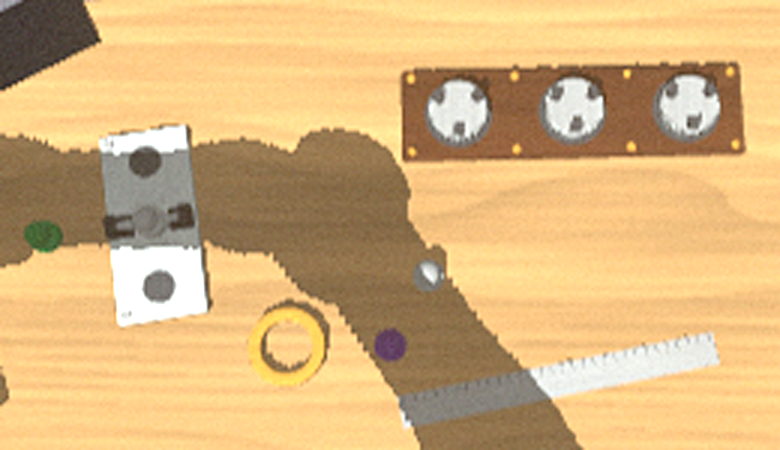

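One loose grey punch is visible at world (435,61), plus the one in the nest. The chucks are near (589,34), (592,-75) and (595,-184). I'll move above the nest with the fingers along the rail's x and look with the wrist camera.

Emit:
step_arm(
  deltas=[-0.036,-0.02,0,0,-0.036,-0.02,0,0,-0.036,-0.02,0,0,-0.036,-0.02,0,0,-0.036,-0.02,0,0,-0.036,-0.02,0,0,-0.036,-0.02,0,0,-0.036,-0.02,0,0],
  hand=1,
)

```text
clock: 0.9
tcp_pos: [427.1, 374.5, 404.4]
ee_rot: [0.158, 0.987, -0.0, -0.0]
wrist_force: [0.9, -0.3, 0.3]
grip_width: 85.4
grip_force: 0.0
```

Emit:
step_arm(
  deltas=[-0.036,-0.019,0,0,-0.036,-0.019,0,0,0,0,0.01,1,0,0,0.01,1,0,0,0.01,1,0,0,0.01,1,0,0,0.01,1,0,0,0.01,1],
)

```text
clock: 1.7
tcp_pos: [482.7, 317.3, 343.9]
ee_rot: [0.457, 0.889, -0.0, -0.0]
wrist_force: [-0.2, 0.5, 0.2]
grip_width: 85.3
grip_force: 0.0
```

Emit:
step_arm(
  deltas=[0,0,0,1,0,0,0,1,0,0,0,1,0,0,0,1,0,0,0,1,0,0,0,0,0,0,0,0,0,0,0,0],
)

```text
clock: 2.5
tcp_pos: [482.8, 317.4, 344.6]
ee_rot: [0.669, 0.743, -0.0, -0.0]
wrist_force: [-0.6, 0.3, -0.3]
grip_width: 85.7
grip_force: 0.0
```

```bash
python3 - <<'E'
from h import *
s=manip.observe(); print(s['joint_pos'].round(2),s['tcp_pos'].round(1),s['ee_rot'].round(3))
ci=vision.camera_info("wrist"); p,d=vision.snapshot("wrist"); np.savez("w1.npz",p=p,d=d,ci=ci)
K,D,R,t=cam(ci); print(K,D,(-R.T@t).round(1),R.round(2))
cv2.imwrite("pics/w1.png",p[:,:,::-1])
p,d=vision.snapshot("top");np.savez("top1.npz",p=p,d=d); q=vision.snapshot("side")[0]
m=np.vstack([p,q]); cv2.imwrite("pics/ts1.png",cv2.resize(m,(480,600))[:,:,::-1])
E
```

```text
[-0.86  0.62  0.36  1.79 -0.3   0.78 -0.24] [482.8 317.4 344.6] [ 0.669  0.743 -0.    -0.   ]
[[304.64448044   0.         318.23182781]
 [  0.         304.64448044 196.43179066]
 [  0.           0.           1.        ]] [-0.00430964  0.          0.          0.          0.        ] [475.9 393.6 313.9] [[ 0.99  0.1  -0.  ]
 [ 0.1  -0.95  0.3 ]
 [ 0.03 -0.3  -0.95]]
```

View pics/w1.png

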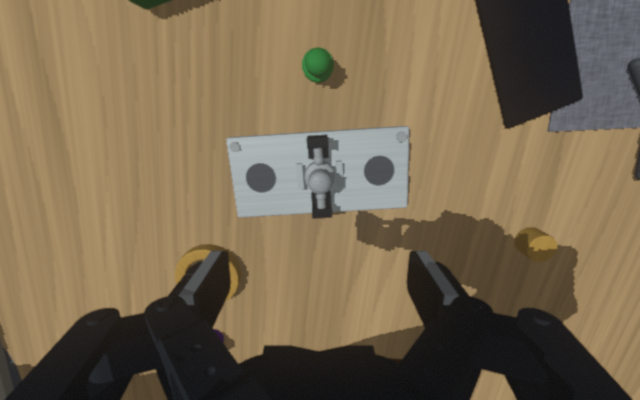

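View pics/ts1.png

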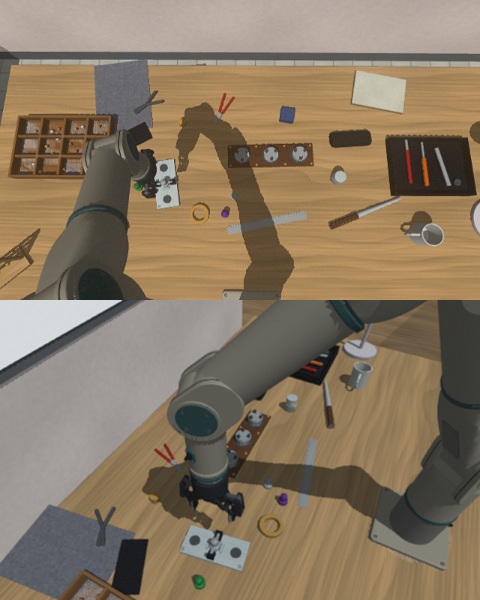

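The wrist view shows the nest punch head at about (319,180) and the rail corners at about (228,138), (408,127), (407,206) and (238,216). No other grey punch is visible.

```bash
python3 - <<'E'
from h import *
a=np.load("w1.npz",allow_pickle=True); ci=a['ci'].item(); W=cloud(ci,a['d']); p=a['p']
m=((p.min(2)>110)).astype(np.uint8); m[250:]=0
n,l,s,c=cv2.connectedComponentsWithStats(cv2.morphologyEx(m,cv2.MORPH_CLOSE,np.ones((25,25))))
i=1+np.argmax(s[1:,4]); ct=cv2.findContours((l==i).astype(np.uint8),0,2)[0][0]
b=cv2.boxPoints(cv2.minAreaRect(plane(ci,ct.reshape(-1,2),12)[:,:2].astype(np.float32)));print(cv2.minAreaRect(plane(ci,ct.reshape(-1,2),12)[:,:2].astype(np.float32)),b)
print(plane(ci,[(228,138),(408,127),(407,206),(238,216)],12).mean(0),plane(ci,[(261,178),(379,171)],12).mean(0))
h=(W[...,2]>38)&(W[...,2]<60); h[:150]=0;h[215:]=0;h[:,:290]=0;h[:,350:]=0
P=W[h];print(len(P),P.mean(0),P.min(0),P.max(0))
# head colour disc
g=cv2.cvtColor(p,6)[160:200,300:342]; cv2.imwrite("pics/w1c.png",cv2.resize(p[110:230,220:420],None,fx=4,fy=4)[:,:,::-1])
# block in top0
a=np.load("top0.npz"); ci=vision.camera_info("top"); W=cloud(ci,a['d']); 
for u,v in((323,207),(361,206),(400,205)):
    q=W[v-13:v+14,u-13:u+14].reshape(-1,3); q=q[(q[:,2]>30)]; print(q.mean(0),cv2.minEnclosingCircle(q[:,:2].astype(np.float32)))
E
```

```text
((483.8162841796875, 324.39288330078125), (179.9324951171875, 85.1290512084961), 9.545075416564941) [[388.03738 351.44962]
 [402.15378 267.4991 ]
 [579.5952  297.33615]
 [565.47876 381.28665]]
[484.67572384 324.81189532  12.        ] [484.721754   323.55306131  12.        ]
469 [484.18199506 325.89805489  49.43331954] [473.72913096 313.9715085   38.24444322] [495.00108598 335.06158547  53.85657901]
[587.90307197  34.18493268  49.03509935] ((475.59515380859375, 36.17227554321289), 144.25453186035156)
[591.25464221 -74.60758559  45.65981363] ((477.1756591796875, -22.518991470336914), 156.42282104492188)
[ 594.43536216 -183.32245178   45.36499028] ((474.150634765625, -85.1956558227539), 186.06338500976562)
```

View pics/w1c.png

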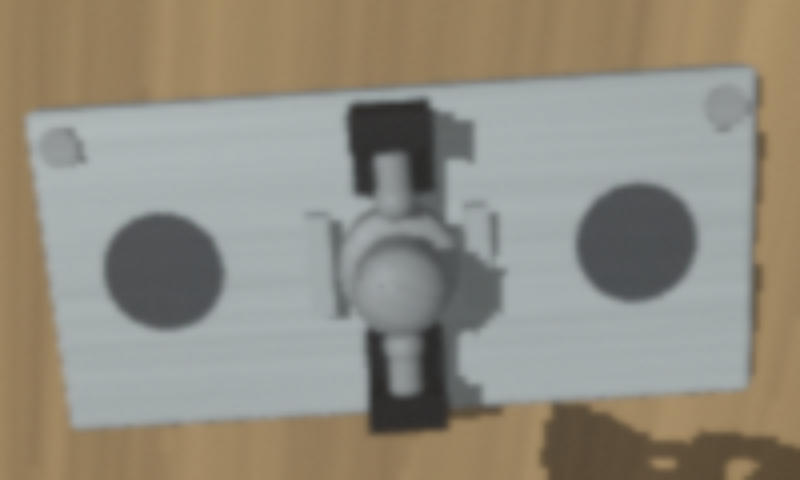

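The rail measures 180 x 85 mm at 9.5°, which matches its given size, with the nest at (484.2,324.6). I'll align and descend to TCP z of about 202.

Emit:
step_arm(
  deltas=[0,0,0,-0.6,0.007,0.0026,0,0,0,0,0.03,0,0,0,0.03,0,0,0,0.03,0,0,0,0.03,0,0,0,0.015,0,0,0,0.0075,0],
)

```text
clock: 3.45
tcp_pos: [484.1, 324.8, 200.8]
ee_rot: [0.647, 0.763, -0.001, -0.0]
wrist_force: [-0.4, -0.3, 0.7]
grip_width: 85.6
grip_force: 0.0
```

Emit:
step_arm(
  deltas=[0,0,0,0,0,0,0,0,0,0,0,0,0,0,0,0,0,0,0,0,0,0,0,0,0,0,0,0,0,0,0,0],
  hand=-1,
)

```text
clock: 4.25
tcp_pos: [484.5, 324.9, 203.3]
ee_rot: [0.646, 0.763, 0.001, 0.0]
wrist_force: [-0.2, 0.3, 5.7]
grip_width: 19.3
grip_force: 58.4
```

Width 19.3 is less than the 22 mm head, so I'm checking the grip.

```bash
python3 - <<'E'
from h import *
p,d=vision.snapshot("wrist"); print(manip.observe()['grip_width'],manip.observe()['tcp_pos'])
q=vision.snapshot("side")[0]
A=cv2.resize(p[100:400,170:470],(600,600)); cv2.imwrite("pics/w2.png",A[:,:,::-1])
E
```

```text
19.855161693044053 [484.51591591 324.90079019 203.34113132]
```

View pics/w2.png

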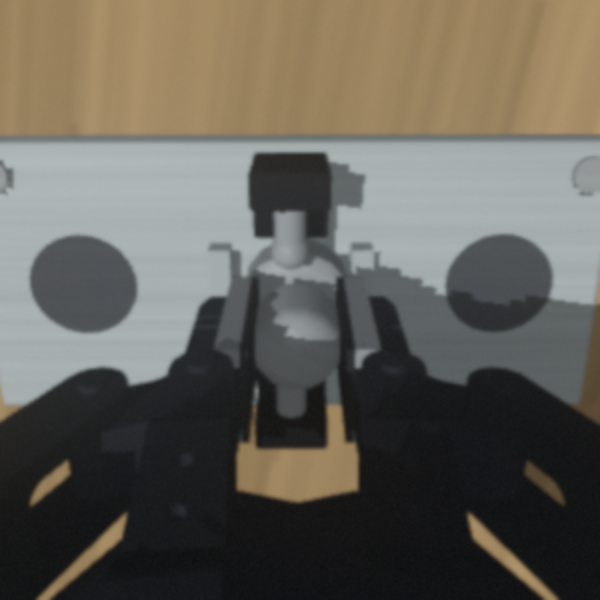

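The pads sit on either side of the head, so the grip is sound. I'll pull up slowly.

Emit:
step_arm(
  deltas=[0,0,-0.004,0,0,0,-0.004,0,0,0,-0.004,0,0,0,-0.004,0,0,0,-0.004,0,0,0,-0.005,0,0,0,-0.01,0,0,0,-0.01,0],
)

```text
clock: 5.15
tcp_pos: [484.8, 324.6, 248.7]
ee_rot: [0.647, 0.763, 0.001, 0.0]
wrist_force: [-0.4, -1.1, -1.2]
grip_width: 19.7
grip_force: 60.8
```

Emit:
step_arm(
  deltas=[0,0,-0.03,0,0,0,-0.03,0,0,0,0,0,0,0,0,0,0,0,0,0,0,0,0,0,0,0,0,0,0,0,0,0],
)

```text
clock: 5.95
tcp_pos: [484.2, 324.6, 306.5]
ee_rot: [0.646, 0.763, -0.001, -0.0]
wrist_force: [-0.1, -0.5, -1.9]
grip_width: 19.7
grip_force: 60.9
```

```bash
python3 - <<'E'
from h import *
s=manip.observe();print(s['grip_width'],s['tcp_pos'],s['joint_pos'].round(2),s['wrist_force'])
p,d=vision.snapshot("wrist"); q=vision.snapshot("side")[0]
A=np.hstack([p[150:350,220:420],cv2.resize(q[180:380,180:380],(200,200))]); cv2.imwrite("pics/w3.png",cv2.resize(A,(800,400))[:,:,::-1])
E
```

```text
19.7481494418807 [484.15702283 324.57839214 306.51172998] [-0.84  0.68  0.32  1.81 -0.31  0.7  -0.18] [-0.11943364 -0.4686473  -1.92525479]
```

View pics/w3.png

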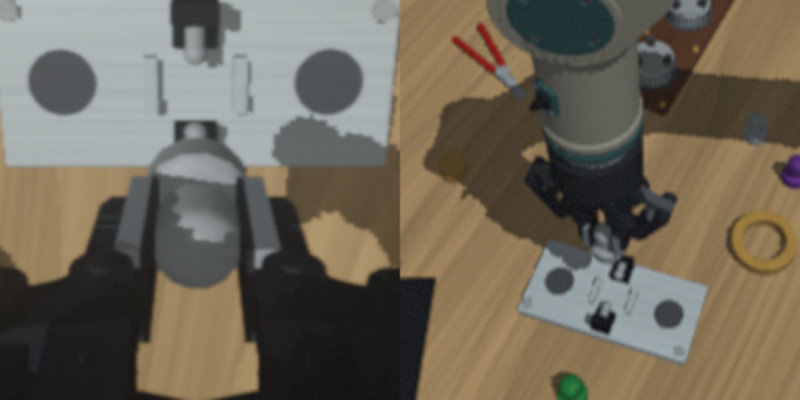

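The punch is out and held. Now I'll move over the block and look at the jaws.

Emit:
step_arm(
  deltas=[-0.04,0.004,-0.0035,0,-0.04,0.004,-0.0035,0,-0.04,0.004,-0.0035,0,-0.04,0.004,-0.0035,0,-0.04,0.004,-0.0035,0,-0.04,0.004,-0.0035,0,-0.04,0.004,-0.0035,0,-0.04,0.004,-0.0035,0],
)

```text
clock: 6.85
tcp_pos: [568.6, 12.6, 335.3]
ee_rot: [0.646, 0.763, 0.0, -0.0]
wrist_force: [0.9, 1.2, -1.3]
grip_width: 19.4
grip_force: 60.9
```

Emit:
step_arm(
  deltas=[-0.046,0.004,-0.0035,0,-0.046,0.004,-0.0035,0,0,0,0,1,0,0,0,1,0,0,0,1,0,0,0,1,0,0,0,1,0,0,0,1],
)

```text
clock: 7.65
tcp_pos: [591.3, -75.1, 342.0]
ee_rot: [0.852, 0.524, -0.0, -0.0]
wrist_force: [0.5, 0.5, -1.4]
grip_width: 19.7
grip_force: 60.9
```

Emit:
step_arm(
  deltas=[0,0,0,1,0,0,0,1,0,0,0,1,0,0,0,1,0,0,0,1,0,0,0,1,0,0,0,1,0,0,0,1],
)

```text
clock: 8.45
tcp_pos: [591.4, -75.0, 342.0]
ee_rot: [0.991, 0.132, -0.0, -0.0]
wrist_force: [-1.0, -1.1, -1.4]
grip_width: 19.8
grip_force: 60.8
```

Emit:
step_arm(
  deltas=[0,0,0,1,0,0,0,1,0,0,0,0,0,0,0,0,0,0,0,0,0,0,0,0,0,0,0,0,0,0,0,0],
)

```text
clock: 9.25
tcp_pos: [591.4, -75.2, 342.3]
ee_rot: [1.0, 0.03, 0.0, -0.0]
wrist_force: [0.9, -0.0, -2.0]
grip_width: 19.6
grip_force: 60.8
```

```bash
python3 - <<'E'
from h import *
s=manip.observe();print(s['grip_width'],s['tcp_pos'],s['joint_pos'].round(2),s['ee_rot'].round(3))
ci=vision.camera_info("wrist");p,d=vision.snapshot("wrist"); np.savez("w4.npz",p=p,d=d,ci=ci)
t=vision.snapshot("top"); np.savez("top2.npz",p=t[0],d=t[1])
cv2.imwrite("pics/w4.png",np.clip(p*1.2,0,255).astype(np.uint8)[:,:,::-1])
E
```

```text
19.6034679495211 [591.3677948  -75.23017849 342.25729178] [-0.37  0.75  0.76  1.75 -0.63  0.91 -0.84] [ 1.    0.03  0.   -0.  ]
```

View pics/w4.png

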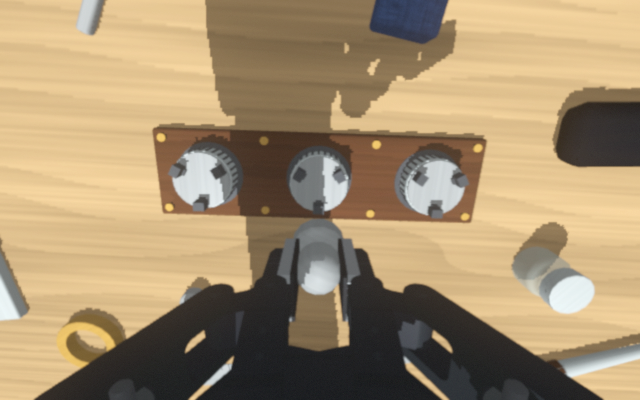

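Chuck 1 is on the left at about (203,180), chuck 2 at (319,182) and chuck 3 at (431,185). I'll measure the jaw radii and seat centres from the jaw tops at z=48.

```bash
python3 - <<'E'
from h import *
a=np.load("w4.npz",allow_pickle=True); ci=a['ci'].item(); p=a['p']; W=cloud(ci,a['d'])
# base outline from brown screws
hsv=cv2.cvtColor(p,cv2.COLOR_RGB2HSV)
m=((W[...,2]>42)&(W[...,2]<53)).astype(np.uint8); m[240:]=0
n,l,s,c=cv2.connectedComponentsWithStats(m)
C=[]
for i in range(1,n):
    if s[i,4]>20 and 150<c[i][0]<480:
        P=W[l==i]; xy=plane(ci,c[i],48)[0]; print(c[i].round(1),s[i,4],P.mean(0).round(1),xy.round(1)); C.append(xy[:2])
sc=[(161,137),(264,141),(376,145),(478,148),(169,208),(265,211),(370,214),(465,217)]
S=plane(ci,sc,10)[:,:2]; print(S.round(1),S.mean(0))
d=(S[0]-S[3]+S[4]-S[7]); print("base y dir deg",np.degrees(np.arctan2(d[1],d[0])))
C=np.array(C)
if len(C)==9:
    C=C[np.argsort(-C[:,1])].reshape(3,3,2)
    for c in C:
        (ctr,r)=cv2.minEnclosingCircle(c.astype(np.float32)); A=np.c_[2*c,np.ones(3)]; x=np.linalg.solve(A,(c**2).sum(1)); r=np.sqrt(x[2]+x[0]**2+x[1]**2); print("ctr",x[:2],"r",r,"theta",(23.5-r)/2.5)
# punch_loose in top2 and in wrist
for f in("top0","top2"):
    b=np.load(f+".npz"); T=cloud(vision.camera_info("top"),b['d']); q=T[250:272,302:325].reshape(-1,3); q=q[q[:,2]>25]; print(f,len(q),q.mean(0))
E
```

```text
[175.4 170.6] 147 [602.1  53.   47.2] [602.4  52.7  48. ]
[217.2 172. ] 131 [603.2  16.   47.5] [603.3  15.8  48. ]
[299. 175.] 117 [604.9 -56.6  47.7] [605.  -56.6  48. ]
[339.5 176.5] 113 [605.8 -92.6  47.8] [605.8 -92.6  48. ]
[421.2 179. ] 127 [ 607.9 -165.5   47.6] [ 608.  -165.3   48. ]
[461.6 180.2] 145 [ 608.9 -202.    47.2] [ 609.1 -201.6   48. ]
[199.2 205.5] 131 [570.6  33.8  47.1] [570.9  33.4  48. ]
[318.  208.8] 114 [574.2 -75.4  47.6] [574.4 -75.4  48. ]
[436.3 212.7] 132 [ 576.9 -184.9   47. ] [ 577.2 -184.4   48. ]
[[ 625.8   81.8]
 [ 628.   -18.9]
 [ 630.9 -129.1]
 [ 634.2 -230.2]
 [ 552.2   80.1]
 [ 555.   -20.6]
 [ 558.4 -131.3]
 [ 561.1 -232.2]] [593.19591864 -75.03631999]
base y dir deg 91.59002604771244
ctr [592.18126199  33.95400591] r 21.2952910052109 theta 0.8818835979156404
ctr [595.1110812  -74.80765474] r 20.750235559462674 theta 1.0999057762149307
ctr [ 598.13956031 -183.77782786] r 20.931670251318213 theta 1.0273318994727147
top0 52 [435.93033446  61.43255186  37.89708314]
top2 393 [377.52948874  46.73784606 709.17071924]
```

All three rings read about 0.9 to 1.1 rad, which leaves only about 2 mm of clearance. I'll stand punch_a on free bench at about (490,-75), open two rings fully, and learn the chuck centres by gripping them.

Emit:
step_arm(
  deltas=[-0.034,-0.002,0.02,0,-0.034,-0.002,0.02,0,-0.033,-0.002,0.03,0,0,0,0.03,0,0,0,0.03,0,0,0,0.01,0,0,0,0.005,0,0,0,0.002,0],
)

```text
clock: 10.15
tcp_pos: [490.7, -75.6, 195.5]
ee_rot: [1.0, 0.03, 0.0, 0.0]
wrist_force: [0.4, 0.4, -1.4]
grip_width: 20.0
grip_force: 60.8
```

Emit:
step_arm(
  deltas=[0,0,0,0,0,0,0.001,0,0,0,0.001,0,0,0,0,0,0,0,0,0,0,0,0,0,0,0,0,0,0,0,0,0],
)

```text
clock: 10.95
tcp_pos: [490.2, -75.2, 193.2]
ee_rot: [1.0, 0.03, -0.0, -0.0]
wrist_force: [-0.5, -0.9, -0.2]
grip_width: 20.0
grip_force: 60.8
```

Emit:
step_arm(
  deltas=[0,0,0.001,0,0,0,0,0,0,0,0.001,0,0,0,0,0,0,0,0,0,0,0,0,0,0,0,0,0,0,0,0,0],
)

```text
clock: 11.75
tcp_pos: [490.2, -75.2, 191.3]
ee_rot: [1.0, 0.03, 0.0, -0.0]
wrist_force: [-0.1, 1.3, 4.2]
grip_width: 19.5
grip_force: 61.4
```

Emit:
step_arm(
  deltas=[0,0,0,0,0,0,0,0,0,0,0,0,0,0,0,0,0,0,-0.02,0,0,0,-0.03,0,0,0,-0.03,0,0,0,-0.02,0],
  hand=1,
)

```text
clock: 12.55
tcp_pos: [490.3, -75.5, 292.9]
ee_rot: [1.0, 0.03, 0.001, 0.0]
wrist_force: [-0.3, -0.8, 0.1]
grip_width: 85.1
grip_force: 0.0
```

Emit:
step_arm(
  deltas=[0.035,0.002,0,0,0.035,0.002,0,0,0.034,0.002,0,0,0,0,0.03,0,0,0,0.03,0,0,0,0.03,0,0,0,0.01,0,0,0,0.006,0],
)

```text
clock: 13.35
tcp_pos: [594.1, -75.0, 184.4]
ee_rot: [1.0, 0.03, -0.001, -0.0]
wrist_force: [-0.5, -0.0, 1.3]
grip_width: 85.3
grip_force: 0.0
```

Emit:
step_arm(
  deltas=[0,0,0,0,0,0,0,0,0,0,0,0,0,0,0,0,0,0,0,0,0,0,0,0,0,0,0,0,0,0,0,0],
  hand=-1,
)

```text
clock: 14.15
tcp_pos: [594.9, -75.3, 187.0]
ee_rot: [1.0, 0.03, 0.001, 0.0]
wrist_force: [-1.9, -1.0, 6.0]
grip_width: 53.8
grip_force: 62.9
```

```bash
python3 - <<'E'
from h import *
s=manip.observe();print(s['grip_width'],s['tcp_pos'],s['joint_pos'].round(2),s['wrist_force'],s['moment'])
E
```

```text
53.80890073218173 [594.85256333 -75.26961219 187.04245219] [-0.26  0.95  0.57  1.82 -0.83  0.64 -0.69] [-1.90033946 -1.02373077  5.97431731] [ 0.00423013  0.29984481 -0.03492966]
```

Emit:
step_arm(
  deltas=[0,0,0,-1,0,0,0,-1,0,0,0,-1,0,0,0,-1,0,0,0,-1,0,0,0,-1,0,0,0,-1,0,0,0,-1],
)

```text
clock: 14.95
tcp_pos: [594.5, -74.4, 187.0]
ee_rot: [0.9, 0.435, 0.001, -0.001]
wrist_force: [-3.1, 2.0, 8.1]
grip_width: 54.0
grip_force: 63.4
```

```bash
python3 - <<'E'
from h import *
s=manip.observe();print(s['grip_width'],s['tcp_pos'],s['joint_pos'].round(2),s['wrist_force'],s['moment'])
E
```

```text
53.983256936995694 [594.45999019 -74.36097213 187.02210217] [-0.14  0.89  0.37  1.81 -0.57  0.54 -0.07] [-3.05132144  1.98867492  8.12887582] [ 0.43003838  0.62730296 -0.43994938]
```

Emit:
step_arm(
  deltas=[0,0,0,-1,0,0,0,-0.5,0,0,0,0,0,0,0,0,0,0,0,0,0,0,0,0,0,0,0,0,0,0,0,0],
)

```text
clock: 15.75
tcp_pos: [594.3, -74.1, 187.0]
ee_rot: [0.864, 0.504, 0.001, -0.001]
wrist_force: [-2.9, 1.6, 7.8]
grip_width: 54.4
grip_force: 63.4
```

```bash
python3 - <<'E'
from h import *
s=manip.observe();print(s['grip_width'],s['tcp_pos'],s['ee_rot'].round(3),s['wrist_force'],s['moment'])
E
```

```text
54.38259497963206 [594.32791125 -74.13425812 187.02328199] [ 0.864  0.504  0.001 -0.001] [-2.85878505  1.62364731  7.82764926] [0.4978645  0.62139164 0.2111122 ]
```

Emit:
step_arm(
  deltas=[0,0,0,0,0,0,0,0,0,0,0,0,0,0,0,0,0,0,-0.02,0,0,0,-0.02,0,0,0,-0.025,0,0,0,0,0],
  hand=1,
)

```text
clock: 16.55
tcp_pos: [595.7, -75.6, 253.1]
ee_rot: [0.864, 0.503, 0.002, 0.002]
wrist_force: [0.0, -0.3, -0.3]
grip_width: 85.7
grip_force: 0.0
```

Emit:
step_arm(
  deltas=[0.03,-0.018,0,0,0.03,-0.018,0,0,0.033,-0.02,0,0,0,0,0.025,0,0,0,0.02,0,0,0,0.015,0,0,0,0.005,0,0,0,0.001,0],
)

```text
clock: 17.35
tcp_pos: [591.3, 33.0, 183.5]
ee_rot: [0.864, 0.503, -0.001, -0.0]
wrist_force: [0.9, -0.3, -0.1]
grip_width: 85.3
grip_force: 0.0
```

Emit:
step_arm(
  deltas=[0,0,0,0,0,0,0,0,0,0,0,0,0,0,0,0,0,0,0,0,0,0,0,0,0,0,0,0,0,0,0,0],
  hand=-1,
)

```text
clock: 18.15
tcp_pos: [590.7, 34.0, 185.4]
ee_rot: [0.864, 0.503, -0.0, -0.001]
wrist_force: [-4.0, 2.3, 6.6]
grip_width: 54.3
grip_force: 62.2
```

Emit:
step_arm(
  deltas=[0,0,0,-1,0,0,0,-1,0,0,0,-1,0,0,0,-1,0,0,0,-1,0,0,0,-1,0,0,0,-1,0,0,0,-1],
)

```text
clock: 18.95
tcp_pos: [590.9, 34.0, 185.4]
ee_rot: [0.584, 0.812, 0.0, -0.001]
wrist_force: [-4.2, 1.9, 5.1]
grip_width: 54.1
grip_force: 63.6
```

```bash
python3 - <<'E'
from h import *
s=manip.observe();print(s['grip_width'],s['tcp_pos'],s['ee_rot'].round(3),s['wrist_force'],s['moment'],s['joint_pos'].round(2))
E
```

```text
54.121774576488164 [590.85268636  34.01696091 185.3638714 ] [ 0.584  0.812  0.    -0.001] [-4.19637685  1.88796962  5.10860903] [ 0.43563473  0.64631354 -0.43095205] [-0.19  0.86  0.14  1.83 -0.24  0.47  0.44]
```

Emit:
step_arm(
  deltas=[0,0,0,0,0,0,0,0,0,0,0,0,0,0,0,0,0,0,-0.03,0,0,0,-0.03,0,0,0,-0.03,0,0,0,-0.03,0],
  hand=1,
)

```text
clock: 19.75
tcp_pos: [591.4, 33.5, 305.3]
ee_rot: [0.585, 0.811, -0.0, 0.0]
wrist_force: [-0.3, -0.4, 0.4]
grip_width: 85.5
grip_force: 0.0
```

Emit:
step_arm(
  deltas=[-0.018,-0.0325,-0.01,0,-0.018,-0.0325,-0.01,0,-0.018,-0.0325,-0.01,0,-0.017,-0.0325,0,0,0,0,0,0,0,0,0,0,0,0,0,0,0,0,0,0],
)

```text
clock: 20.55
tcp_pos: [491.5, -73.9, 334.0]
ee_rot: [0.584, 0.812, 0.0, 0.0]
wrist_force: [1.0, -0.7, -0.1]
grip_width: 85.4
grip_force: 0.0
```

```bash
python3 - <<'E'
from h import *
s=manip.observe();print(s['tcp_pos'],s['ee_rot'].round(3),s['joint_pos'].round(2))
ci=vision.camera_info("wrist");p,d=vision.snapshot("wrist"); W=cloud(ci,d); np.savez("w5.npz",p=p,d=d,ci=ci)
# nearby grey things z 28-53
m=((W[...,2]>28)&(W[...,2]<53)).astype(np.uint8)
n,l,st,c=cv2.connectedComponentsWithStats(m)
for i in range(1,n):
    if st[i,4]>30: P=W[l==i]; print(c[i].round(0),st[i,4],P.mean(0).round(1),((P.min(0)+P.max(0))/2).round(1),P[:,2].max().round(1),p[l==i].mean(0).round(0))
cv2.imwrite("pics/w5.png",p[:,:,::-1])
E
```

```text
[491.46945722 -73.89754615 334.00427876] [0.584 0.812 0.    0.   ] [-0.04  0.52  0.2   2.01 -0.17  0.62  0.59]
[335.  36.] 669 [465.   49.8  37.8] [465.   50.7  34.9] 41.6 [153. 155. 154.]
[469. 106.] 3823 [589.3  35.7  37.4] [590.   35.4  39.4] 50.7 [150. 155. 156.]
[315. 188.] 446 [489.4 -72.5  37.6] [489.9 -74.1  34.8] 41.5 [139. 142. 142.]
[419. 221.] 2730 [592.3 -72.6  37.3] [593.5 -74.4  39. ] 50.0 [140. 144. 145.]
[379. 314.] 2112 [ 595.4 -181.    37.4] [ 596.7 -183.6   38.9] 49.7 [102. 104. 105.]
[534. 306.] 729 [ 747.2 -122.4   33.6] [ 755.5 -127.4   32.5] 36.9 [58. 69. 96.]
```

View pics/w5.png

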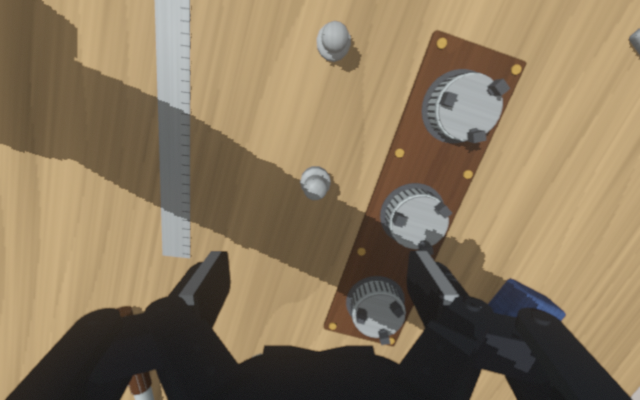

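The loose punch has been knocked to about (465,50). Punch_a stands at (490,-74), and chucks 1 and 2 are now wide open. I'll pick up punch_a and take it to chuck 2.

Emit:
step_arm(
  deltas=[-0.0005,-0.0015,0.03,0,0,0,0.03,0,0,0,0.03,0,0,0,0.03,0,0,0,0.015,0,0,0,0.006,0,0,0,0.002,0,0,0,0,0],
)

```text
clock: 21.4
tcp_pos: [489.8, -75.7, 191.5]
ee_rot: [0.584, 0.811, 0.0, 0.0]
wrist_force: [1.0, -0.1, -0.3]
grip_width: 85.6
grip_force: 0.0
```

Emit:
step_arm(
  deltas=[0,0,0,0,0,0,0,0,0,0,0,0,0,0,0,0,0,0,0,0,0,0,0,0,0,0,0,0,0,0,0,0],
  hand=-1,
)

```text
clock: 22.2
tcp_pos: [489.5, -75.9, 191.7]
ee_rot: [0.585, 0.811, 0.0, 0.0]
wrist_force: [0.2, -0.7, 5.8]
grip_width: 19.7
grip_force: 58.5
```

Emit:
step_arm(
  deltas=[0,0,-0.02,0,0,0,-0.03,0,0,0,-0.03,0,0,0,0,0,0,0,0,0,0,0,0,0,0,0,0,0,0,0,0,0],
)

```text
clock: 23.0
tcp_pos: [489.1, -75.8, 270.3]
ee_rot: [0.585, 0.811, -0.0, -0.001]
wrist_force: [-0.4, -0.9, -2.5]
grip_width: 19.8
grip_force: 59.2
```

```bash
python3 - <<'E'
from h import *
s=manip.observe();print(s['tcp_pos'],s['grip_width'])
ci=vision.camera_info("wrist");p,d=vision.snapshot("wrist"); W=cloud(ci,d); 
R=cv2.Rodrigues(ci['rvec'])[0]
m=(W[...,2]>s['tcp_pos'][2]-192)&(W[...,2]<s['tcp_pos'][2]-148)&(np.hypot(W[...,0]-s['tcp_pos'][0],W[...,1]-s['tcp_pos'][1])<17)
P=W[m]-s['tcp_pos']; yt=np.array([.948,.317,0]);xt=np.array([-.317,.948,0])
for z in range(-192,-148,4):
    q=P[(P[:,2]>=z)&(P[:,2]<z+4)]
    if len(q)>5: print(z,len(q),'x',(q@xt).min().round(1),(q@xt).max().round(1),'y',(q@yt).min().round(1),(q@yt).max().round(1))
E
```

```text
[489.08312236 -75.84000585 270.25422546] 19.8091505073084
-192 80 x 2.8 16.8 y -14.0 13.8
-188 123 x 6.4 16.6 y -12.6 14.6
-184 142 x 7.4 16.8 y -12.9 14.2
-180 674 x 3.6 16.5 y -12.7 14.0
-176 7 x 7.5 10.9 y -7.1 9.1
-172 80 x 5.8 12.6 y -12.7 12.2
-168 183 x -10.7 12.9 y -12.6 12.6
-164 201 x 6.1 12.8 y -12.6 12.2
-160 345 x -10.9 12.8 y -12.5 12.4
-156 1132 x -8.2 12.5 y -12.8 12.2
-152 381 x -10.6 12.0 y -12.7 12.3
```

Emit:
step_arm(
  deltas=[-0.011,0.033,0,0,-0.011,0.033,0,0,-0.012,0.0335,0,0,0,0,0,0,0,0,0,0,0,0,0,0,0,0,0.01,0,0,0,0.01,0],
)

```text
clock: 23.85
tcp_pos: [593.9, -76.7, 250.6]
ee_rot: [0.585, 0.811, -0.0, -0.0]
wrist_force: [-0.3, 0.4, -1.5]
grip_width: 19.7
grip_force: 59.3
```

Emit:
step_arm(
  deltas=[0,0,0.005,0,0,0,0.005,0,0,0,0.004,0,0,0,0.003,0,0,0,0.002,0,0,0,0.002,0,0,0,0,0,0,0,0,0],
)

```text
clock: 24.65
tcp_pos: [594.6, -76.6, 230.3]
ee_rot: [0.585, 0.811, 0.0, 0.0]
wrist_force: [-0.4, 0.4, -1.2]
grip_width: 19.7
grip_force: 59.3
```

Emit:
step_arm(
  deltas=[0,0,0.001,0,0,0,0.001,0,0,0,0.001,0,0,0,0,0,0,0,0,0,0,0,0,0,0,0,0,0,0,0,0,0],
)

```text
clock: 25.45
tcp_pos: [594.6, -76.7, 227.7]
ee_rot: [0.585, 0.811, 0.0, 0.0]
wrist_force: [-2.3, 0.1, 6.4]
grip_width: 20.0
grip_force: 60.0
```

Seated at the expected height. I'll release, descend onto ring 2 and grip it.

Emit:
step_arm(
  deltas=[0,0,0,0,0,0,0,0,0,0,0,0,0,0,0,0,0.0017,0,0.01,0,0,0,0.015,0,0,0,0.012,0,0,0,0.005,0],
  hand=1,
)

```text
clock: 26.25
tcp_pos: [593.1, -74.9, 182.8]
ee_rot: [0.585, 0.811, -0.001, -0.002]
wrist_force: [-0.6, -0.5, 0.2]
grip_width: 85.4
grip_force: 0.0
```

Emit:
step_arm(
  deltas=[0,0,0,0,0,0,0,0,0,0,0,0,0,0,0,0,0,0,0,0,0,0,0,0,0,0,0,0,0,0,0,0],
  hand=-1,
)

```text
clock: 27.05
tcp_pos: [593.6, -75.3, 185.7]
ee_rot: [0.585, 0.811, -0.0, -0.0]
wrist_force: [-5.0, -1.0, 5.9]
grip_width: 53.8
grip_force: 64.2
```

Emit:
step_arm(
  deltas=[0,0,0,1,0,0,0,1,0,0,0,1,0,0,0,1,0,0,0,1,0,0,0,1,0,0,0,1,0,0,0,1],
)

```text
clock: 27.85
tcp_pos: [593.6, -75.3, 185.7]
ee_rot: [0.865, 0.502, -0.0, -0.0]
wrist_force: [-3.3, -0.8, 4.8]
grip_width: 54.5
grip_force: 62.9
```

```bash
python3 - <<'E'
from h import *
s=manip.observe();print(s['grip_width'],s['tcp_pos'],s['ee_rot'].round(3),s['wrist_force'],s['moment'],s['joint_pos'].round(2))
E
```

```text
54.46041458175734 [593.64266492 -75.30275275 185.71713446] [ 0.865  0.502 -0.    -0.   ] [-3.27978155 -0.80131886  4.79760019] [-0.14514985  0.93583973  0.39494464] [-0.13  0.89  0.35  1.81 -0.55  0.53  0.06]
```

Turning freely with a moment of about 0.4. I'll continue another 48°.

Emit:
step_arm(
  deltas=[0,0,0,1,0,0,0,1,0,0,0,1,0,0,0,1,0,0,0,1,0,0,0,1,0,0,0,1,0,0,0,1],
)

```text
clock: 28.65
tcp_pos: [593.7, -75.3, 185.7]
ee_rot: [0.994, 0.107, -0.0, 0.0]
wrist_force: [-3.4, -1.7, 5.8]
grip_width: 54.2
grip_force: 63.0
```

```bash
python3 - <<'E'
from h import *
s=manip.observe();print(s['grip_width'],s['tcp_pos'],s['ee_rot'].round(3),s['wrist_force'],s['moment'],s['joint_pos'].round(2))
E
```

```text
54.208971311922134 [593.66353823 -75.29597914 185.70421773] [ 0.994  0.107 -0.     0.   ] [-3.40347412 -1.74484889  5.81372894] [-0.08390821  0.9378003   0.36722193] [-0.25  0.94  0.56  1.82 -0.82  0.63 -0.55]
```

Emit:
step_arm(
  deltas=[0,0,0,0.5,0,0,0,0.5,0,0,0,0,0,0,0,0,0,0,0,0,0,0,0,0,0,0,0,0,0,0,0,0],
)

```text
clock: 29.45
tcp_pos: [593.6, -75.4, 185.7]
ee_rot: [0.998, 0.056, -0.0, 0.0]
wrist_force: [-3.3, -0.5, 6.7]
grip_width: 54.1
grip_force: 63.1
```

```bash
python3 - <<'E'
from h import *
s=manip.observe();print(s['grip_width'],s['tcp_pos'],s['ee_rot'].round(3),s['wrist_force'],s['moment'],s['joint_pos'].round(2))
E
```

```text
54.06112429774475 [593.62479802 -75.38048776 185.7061068 ] [ 0.998  0.056 -0.     0.   ] [-3.32833414 -0.45086001  6.72420734] [-0.05137204  0.86025465 -0.16968824] [-0.27  0.95  0.58  1.82 -0.84  0.64 -0.63]
```

Emit:
step_arm(
  deltas=[0,0,0,0,0,0,0,0,0,0,0,0,0,0,0,0,0,0,0,0.5,0,0,0,0.5,0,0,0,0.5,0,0,0,0.5],
)

```text
clock: 30.25
tcp_pos: [593.7, -75.3, 185.7]
ee_rot: [0.999, -0.049, -0.0, 0.0]
wrist_force: [-4.7, -1.0, 5.9]
grip_width: 53.8
grip_force: 63.1
```

```bash
python3 - <<'E'
from h import *
s=manip.observe();print(s['grip_width'],s['tcp_pos'],s['ee_rot'].round(3),s['wrist_force'],s['moment'],s['joint_pos'].round(2))
E
```

```text
53.84486879777615 [593.66060025 -75.3352076  185.71511284] [ 0.999 -0.049 -0.     0.   ] [-4.67669882 -1.00476452  5.85280467] [-0.01422031  0.81332853  0.41250154] [-0.29  0.97  0.63  1.82 -0.9   0.67 -0.79]
```

Emit:
step_arm(
  deltas=[0,0,0,0,0,0,0,0,0,0,0,0,0,0,0,0,0,0,0,0,0,0,0,0.5,0,0,0,0.5,0,0,0,0.5],
)

```text
clock: 31.05
tcp_pos: [593.7, -75.3, 185.7]
ee_rot: [0.992, -0.127, -0.0, 0.0]
wrist_force: [-2.7, -0.5, 5.9]
grip_width: 54.1
grip_force: 63.1
```

```bash
python3 - <<'E'
from h import *
s=manip.observe();print(s['grip_width'],s['tcp_pos'],s['ee_rot'].round(3),s['wrist_force'],s['moment'],s['joint_pos'].round(2))
E
```

```text
54.138589511335255 [593.68884383 -75.31447605 185.71904941] [ 0.992 -0.127 -0.     0.   ] [-2.67964741 -0.49537918  5.86767548] [0.04539114 0.8217121  0.58990713] [-0.31  0.98  0.67  1.82 -0.94  0.69 -0.91]
```

Emit:
step_arm(
  deltas=[0,0,0,0,0,0,0,0,0,0,0,0,0,0,0,0,0,0,0,0,0,0,0,0.5,0,0,0,0.5,0,0,0,0.5],
)

```text
clock: 31.85
tcp_pos: [593.7, -75.3, 185.7]
ee_rot: [0.979, -0.204, -0.0, 0.0]
wrist_force: [-4.7, -1.4, 5.4]
grip_width: 54.2
grip_force: 63.2
```

```bash
python3 - <<'E'
from h import *
s=manip.observe();print(s['grip_width'],s['tcp_pos'],s['ee_rot'].round(3),s['wrist_force'],s['moment'],s['joint_pos'].round(2))
E
```

```text
54.249255756177604 [593.68979128 -75.28848027 185.71847686] [ 0.979 -0.204 -0.     0.   ] [-4.69342432 -1.44782081  5.44850695] [0.00833299 0.81472141 0.70126138] [-0.33  0.99  0.71  1.82 -0.97  0.72 -1.04]
```

Emit:
step_arm(
  deltas=[0,0,0,0,0,0,0,0,0,0,0,0,0,0,0,0,0,0,0,0,0,0,0,0.5,0,0,0,0.5,0,0,0,0.5],
)

```text
clock: 32.65
tcp_pos: [593.7, -75.3, 185.7]
ee_rot: [0.96, -0.28, -0.0, 0.001]
wrist_force: [-5.0, -2.4, 6.5]
grip_width: 53.7
grip_force: 63.2
```

```bash
python3 - <<'E'
from h import *
s=manip.observe();print(s['grip_width'],s['tcp_pos'],s['ee_rot'].round(3),s['wrist_force'],s['moment'],s['joint_pos'].round(2))
p,d=vision.snapshot("wrist"); ci=vision.camera_info("wrist"); cv2.imwrite("pics/w6.png",cv2.resize(p[100:400,170:470],(600,600))[:,:,::-1])
E
```

```text
53.739937370098566 [593.71923291 -75.29410129 185.71999197] [ 0.96  -0.28  -0.     0.001] [-5.02971123 -2.44290196  6.473564  ] [0.00141562 0.71555825 0.87975043] [-0.35  1.01  0.74  1.82 -1.    0.74 -1.18]
```

View pics/w6.png

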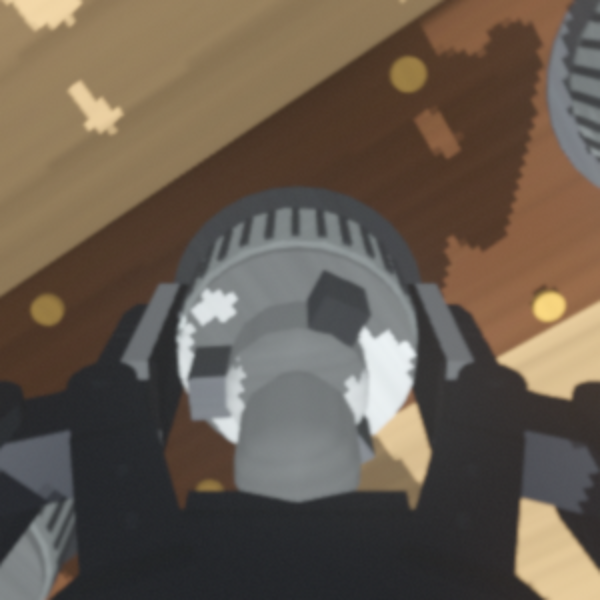

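The jaws bear on the foot from all sides and the torque has risen to 0.88 N·m, so the grip is firm. I'll release, unwind the wrist and go to the loose punch near (465,50).

Emit:
step_arm(
  deltas=[0,0,0,0,0,0,0,0,0,0,0,0,0,0,0,0,0,0,-0.03,0,0,0,-0.04,0,0,0,-0.04,0,0,0,-0.03,0],
  hand=1,
)

```text
clock: 33.5
tcp_pos: [594.3, -75.4, 327.6]
ee_rot: [0.96, -0.28, 0.001, 0.0]
wrist_force: [1.5, -0.8, 0.5]
grip_width: 85.3
grip_force: 0.0
```

Emit:
step_arm(
  deltas=[0,0,0,-1,0,0,0,-1,0,0,0,-1,0,0,0,-1,0,0,0,-1,0,0,0,-1,0,0,0,-1,0,0,0,-1],
)

```text
clock: 34.3
tcp_pos: [594.0, -75.0, 325.3]
ee_rot: [0.991, 0.136, 0.0, 0.0]
wrist_force: [0.4, 0.8, -1.0]
grip_width: 85.6
grip_force: 0.0
```

Emit:
step_arm(
  deltas=[0,0,0,-1,0,0,0,-1,0,0,0,-1,0,0,0,-1,0,0,0,-1,0,0,0,-1,0,0,0,-1,0,0,0,-1],
)

```text
clock: 35.1
tcp_pos: [594.0, -75.1, 325.3]
ee_rot: [0.85, 0.528, 0.0, 0.0]
wrist_force: [-0.4, -0.7, 0.4]
grip_width: 85.7
grip_force: 0.0
```

Emit:
step_arm(
  deltas=[0,0,0,-1,0,0,0,-1,0,0,0,-1,0,0,0,-1,0,0,0,-1,0,0,0,-1,0,0,0,-1,0,0,0,-1],
)

```text
clock: 35.9
tcp_pos: [594.0, -75.2, 325.2]
ee_rot: [0.562, 0.827, 0.0, 0.0]
wrist_force: [0.4, -0.2, -0.4]
grip_width: 85.3
grip_force: 0.0
```

Emit:
step_arm(
  deltas=[0.033,-0.015,0,0,0.033,-0.015,0,0,0.033,-0.015,0,0,0.033,-0.015,0,0,0.032,-0.014,0,0,0,0,0,0,0,0,0,0,0,0,0,0],
)

```text
clock: 36.7
tcp_pos: [466.1, 49.8, 325.5]
ee_rot: [0.564, 0.826, 0.0, 0.001]
wrist_force: [-0.2, -0.7, -0.2]
grip_width: 85.4
grip_force: 0.0
```

```bash
python3 - <<'E'
from h import *
s=manip.observe();print(s['tcp_pos'],s['ee_rot'].round(3),s['joint_pos'].round(2))
ci=vision.camera_info("wrist");p,d=vision.snapshot("wrist"); W=cloud(ci,d); np.savez("w7.npz",p=p,d=d,ci=ci)
m=((W[...,2]>28)&(W[...,2]<90)).astype(np.uint8)
n,l,st,c=cv2.connectedComponentsWithStats(m)
for i in range(1,n):
    if st[i,4]>60: P=W[l==i]; print(c[i].round(0),st[i,4],((P.min(0)+P.max(0))/2).round(1),P[:,2].max().round(1),p[l==i].mean(0).round(0))
for lo,hi,x,y in((60,73,594,-75),(34,38,465,50),(6,12,465,50)):
    P=W[(W[...,2]>lo)&(W[...,2]<hi)&(np.hypot(W[...,0]-x,W[...,1]-y)<30)]; print(len(P),P.min(0),P.max(0))
E
```

```text
[466.12252751  49.80515088 325.47340852] [0.564 0.826 0.    0.001] [-0.33  0.51  0.24  2.1  -0.22  0.56  0.43]
[231.  98.] 628 [372.2  97.7  34.8] 41.5 [100.  61. 119.]
[316. 189.] 482 [464.9  51.1  34.7] 41.4 [141. 144. 143.]
[436. 243.] 1957 [590.4  39.1  38.8] 49.7 [106. 109. 110.]
[388. 336.] 1858 [593.8 -70.1  50.6] 73.2 [72. 75. 76.]
156 [583.89127331 -73.24632724  60.04838796] [602.03499928 -62.85601515  72.54341694]
186 [454.24192678  40.5736531   34.065901  ] [475.52383373  61.35863366  37.99409568]
51 [450.42980759  41.94271458   6.29160422] [477.86551641  65.74398455  11.99318584]
```

Emit:
step_arm(
  deltas=[0.0016,-0.0007,0.03,0,0,0,0.03,0,0,0,0.03,0,0,0,0.025,0,0,0,0.012,0,0,0,0.006,0,0,0,0.001,0,0,0,0,0],
)

```text
clock: 37.55
tcp_pos: [464.4, 51.5, 191.4]
ee_rot: [0.564, 0.826, -0.0, 0.0]
wrist_force: [-0.7, -0.2, 0.1]
grip_width: 85.5
grip_force: 0.0
```

Emit:
step_arm(
  deltas=[0,0,0,0,0,0,0,0,0,0,0,0,0,0,0,0,0,0,0,0,0,0,0,0,0,0,0,0,0,0,0,0],
  hand=-1,
)

```text
clock: 38.35
tcp_pos: [463.9, 51.8, 191.6]
ee_rot: [0.563, 0.826, 0.0, 0.0]
wrist_force: [-0.3, 0.6, 5.5]
grip_width: 19.8
grip_force: 58.5
```

Emit:
step_arm(
  deltas=[0,0,-0.02,0,0,0,-0.03,0,0,0,-0.03,0,0,0,0,0,0,0,0,0,0,0,0,0,0,0,0,0,0,0,0,0],
)

```text
clock: 39.15
tcp_pos: [463.6, 51.7, 270.4]
ee_rot: [0.563, 0.826, -0.001, -0.001]
wrist_force: [-0.5, 0.3, -1.0]
grip_width: 19.7
grip_force: 59.2
```

```bash
python3 - <<'E'
from h import *
s=manip.observe();print(s['tcp_pos'],s['grip_width'],s['ee_rot'].round(3))
ci=vision.camera_info("wrist");p,d=vision.snapshot("wrist"); W=cloud(ci,d)
P=W-s['tcp_pos']; yt=np.array([.932,.363,0]);xt=np.array([-.363,.932,0])
P=P[(P[...,2]>-194)&(P[...,2]<-148)&(np.hypot(P[...,0],P[...,1])<20)]
for z in range(-194,-148,4):
    q=P[(P[:,2]>=z)&(P[:,2]<z+4)]
    if len(q)>5: print(z,len(q),'x',(q@xt).min().round(1),(q@xt).max().round(1),'y',(q@yt).min().round(1),(q@yt).max().round(1))
E
```

```text
[463.61967155  51.66292917 270.35107912] 19.651287449672765 [ 0.563  0.826 -0.001 -0.001]
-194 31 x 5.0 13.3 y -11.8 13.8
-190 126 x 2.7 14.1 y -13.5 15.0
-186 127 x 4.5 14.0 y -12.6 14.0
-182 289 x 0.4 14.0 y -11.6 13.0
-178 419 x -0.6 13.3 y -9.3 11.3
-174 15 x 4.0 10.6 y -9.7 11.0
-170 203 x 2.9 12.0 y -18.4 16.6
-166 276 x 3.1 12.1 y -18.7 16.3
-162 288 x -11.4 12.1 y -18.4 16.5
-158 672 x -11.0 12.0 y -18.6 16.6
-154 1165 x -10.2 12.4 y -18.6 16.4
-150 104 x -10.5 12.3 y -18.4 16.0
```

Emit:
step_arm(
  deltas=[-0.0155,0.028,0,0,-0.0155,0.028,0,0,-0.0155,0.028,0,0,-0.0151,0.0278,0,0,0,0,0,0,0,0,0,0,0,0,0.01,0,0,0,0.01,0],
)

```text
clock: 40.0
tcp_pos: [589.5, 35.6, 250.3]
ee_rot: [0.563, 0.826, -0.0, -0.001]
wrist_force: [0.7, 0.0, -1.5]
grip_width: 19.8
grip_force: 59.2
```

Emit:
step_arm(
  deltas=[0,0,0.005,0,0,0,0.005,0,0,0,0.004,0,0,0,0.003,0,0,0,0.002,0,0,0,0.002,0,0,0,0,0,0,0,0,0],
)

```text
clock: 40.8
tcp_pos: [590.6, 35.3, 230.3]
ee_rot: [0.563, 0.826, 0.0, 0.0]
wrist_force: [0.5, -0.4, -2.0]
grip_width: 19.2
grip_force: 59.2
```

Emit:
step_arm(
  deltas=[0,0,0.001,0,0,0,0.001,0,0,0,0.001,0,0,0,0,0,0,0,0,0,0,0,0,0,0,0,0,0,0,0,0,0],
)

```text
clock: 41.6
tcp_pos: [590.6, 35.3, 227.7]
ee_rot: [0.563, 0.826, 0.0, 0.0]
wrist_force: [-1.4, 0.4, 5.3]
grip_width: 19.6
grip_force: 59.8
```

Emit:
step_arm(
  deltas=[0,0,0,0,0,0,0,0,0,0,0,0,0,0,0,0,-0.001,0,0.01,0,0,0,0.015,0,0,0,0.012,0,0,0,0.005,0],
  hand=1,
)

```text
clock: 42.4
tcp_pos: [590.0, 34.4, 182.9]
ee_rot: [0.563, 0.826, -0.001, -0.001]
wrist_force: [-0.1, -0.1, -1.0]
grip_width: 85.3
grip_force: 0.0
```

Emit:
step_arm(
  deltas=[0,0,0,0,0,0,0,0,0,0,0,0,0,0,0,0,0,0,0,0,0,0,0,0,0,0,0,0,0,0,0,0],
  hand=-1,
)

```text
clock: 43.2
tcp_pos: [590.7, 34.2, 185.8]
ee_rot: [0.563, 0.826, -0.0, -0.0]
wrist_force: [-2.4, -0.5, 5.9]
grip_width: 53.7
grip_force: 64.1
```

Emit:
step_arm(
  deltas=[0,0,0,1,0,0,0,1,0,0,0,1,0,0,0,1,0,0,0,1,0,0,0,1,0,0,0,1,0,0,0,1],
)

```text
clock: 44.0
tcp_pos: [590.5, 34.2, 185.7]
ee_rot: [0.851, 0.525, -0.0, -0.0]
wrist_force: [-3.7, -0.9, 6.2]
grip_width: 54.2
grip_force: 63.9
```

Emit:
step_arm(
  deltas=[0,0,0,1,0,0,0,1,0,0,0,1,0,0,0,1,0,0,0,1,0,0,0,1,0,0,0,1,0,0,0,1],
)

```text
clock: 44.8
tcp_pos: [590.4, 34.4, 185.8]
ee_rot: [0.991, 0.133, -0.001, -0.0]
wrist_force: [-3.7, -0.5, 7.5]
grip_width: 53.9
grip_force: 63.9
```

```bash
python3 - <<'E'
from h import *
s=manip.observe();print(s['grip_width'],s['tcp_pos'],s['ee_rot'].round(3),s['wrist_force'],s['moment'],s['joint_pos'].round(2))
E
```

```text
53.91488819212142 [590.35332136  34.41271952 185.75310504] [ 0.991  0.133 -0.001 -0.   ] [-3.72171843 -0.48632563  7.53614756] [0.00817953 0.96901812 0.37190538] [-0.51  0.98  0.69  1.84 -0.97  0.7  -0.55]
```

Emit:
step_arm(
  deltas=[0,0,0,0,0,0,0,0,0,0,0,0.5,0,0,0,0.5,0,0,0,0.5,0,0,0,0.5,0,0,0,0.5,0,0,0,0.5],
)

```text
clock: 45.6
tcp_pos: [590.4, 34.5, 185.8]
ee_rot: [1.0, -0.022, -0.001, -0.0]
wrist_force: [-4.1, -0.7, 8.7]
grip_width: 53.8
grip_force: 64.1
```

```bash
python3 - <<'E'
from h import *
s=manip.observe();print(s['grip_width'],s['tcp_pos'],s['ee_rot'].round(3),s['wrist_force'],s['moment'],s['joint_pos'].round(2))
E
```

```text
53.80820117801202 [590.37637079  34.49802832 185.75366931] [ 1.    -0.022 -0.001 -0.   ] [-4.10438901 -0.71033948  8.68845475] [0.1393804  0.88720409 0.43202588] [-0.54  1.    0.75  1.84 -1.02  0.74 -0.82]
```

j5 is nearing its limit, so I'll release the ring, spin back, regrip and finish.

Emit:
step_arm(
  deltas=[0,0,0,0,0,0,0,0,0,0,0,0,0,0,0,0,0,0,0,-1,0,0,0,-1,0,0,0,-1,0,0,0,-1],
  hand=1,
)

```text
clock: 46.4
tcp_pos: [591.0, 34.4, 185.2]
ee_rot: [0.982, 0.188, 0.0, 0.0]
wrist_force: [-0.4, 0.4, -0.6]
grip_width: 85.3
grip_force: 0.0
```

Emit:
step_arm(
  deltas=[0,0,0,-1,0,0,0,-1,0,0,0,-1,0,0,0,-1,0,0,0,-1,0,0,0,-1,0,0,0.002,-1,0,0,0,0],
)

```text
clock: 47.2
tcp_pos: [591.0, 34.2, 183.2]
ee_rot: [0.851, 0.526, 0.0, -0.0]
wrist_force: [-0.7, 0.2, 0.2]
grip_width: 85.1
grip_force: 0.0
```

Emit:
step_arm(
  deltas=[0,0,0,0,0,0,0,0,0,0,0,0,0,0,0,0,0,0,0,0,0,0,0,0,0,0,0,0,0,0,0,0],
  hand=-1,
)

```text
clock: 48.0
tcp_pos: [590.7, 34.5, 183.7]
ee_rot: [0.851, 0.525, -0.0, -0.0]
wrist_force: [-1.7, 0.5, 5.3]
grip_width: 54.4
grip_force: 62.7
```

Emit:
step_arm(
  deltas=[0,0,0,0,0,0,0,0,0,0,0,0,0,0,0,0,0,0,0,0.5,0,0,0,0.5,0,0,0,0.5,0,0,0,0.5],
)

```text
clock: 48.8
tcp_pos: [590.7, 34.6, 183.7]
ee_rot: [0.901, 0.434, -0.0, -0.0]
wrist_force: [-2.2, 0.4, 5.9]
grip_width: 54.1
grip_force: 62.8
```

```bash
python3 - <<'E'
from h import *
s=manip.observe();print(s['grip_width'],s['tcp_pos'],s['ee_rot'].round(3),s['wrist_force'],s['moment'],s['joint_pos'].round(2))
E
```

```text
54.12599930821298 [590.66362973  34.58598301 183.70541316] [ 0.901  0.434 -0.    -0.   ] [-2.20815823  0.44451741  5.87811641] [0.0082881  0.44786386 0.61265506] [-0.42  0.93  0.52  1.84 -0.79  0.6  -0.06]
```

Emit:
step_arm(
  deltas=[0,0,0,0,0,0,0,0,0,0,0,0,0,0,0,0,0,0,0,0,0,0,0,0.5,0,0,0,0.5,0,0,0,0.5],
)

```text
clock: 49.6
tcp_pos: [590.7, 34.6, 183.7]
ee_rot: [0.932, 0.362, -0.0, -0.0]
wrist_force: [-1.3, 0.2, 5.1]
grip_width: 54.1
grip_force: 62.9
```

```bash
python3 - <<'E'
from h import *
s=manip.observe();print(s['grip_width'],s['tcp_pos'],s['ee_rot'].round(3),s['wrist_force'],s['moment'],s['joint_pos'].round(2))
E
```

```text
54.13125980931685 [590.6808969   34.59244001 183.6872356 ] [ 0.932  0.362 -0.    -0.   ] [-1.28079183  0.19202966  5.09225952] [-0.01959532  0.44700472  0.73492587] [-0.44  0.94  0.56  1.84 -0.84  0.62 -0.18]
```

One more turn, then release, rise and back off to verify.

Emit:
step_arm(
  deltas=[0,0,0,0,0,0,0,0,0,0,0,0,0,0,0,0,0,0,0,0,0,0,0,0.5,0,0,0,0.5,0,0,0,0.5],
)

```text
clock: 50.4
tcp_pos: [590.7, 34.6, 183.7]
ee_rot: [0.958, 0.288, -0.0, -0.0]
wrist_force: [-2.5, 0.1, 5.2]
grip_width: 54.0
grip_force: 63.0
```

```bash
python3 - <<'E'
from h import *
s=manip.observe();print(s['moment'],s['joint_pos'].round(2))
E
```

```text
[-0.06390466  0.39899872  0.87674952] [-0.46  0.95  0.6   1.84 -0.88  0.64 -0.3 ]
```

Emit:
step_arm(
  deltas=[0,0,0,0,0,0,0,0,0,0,0,0,0,0,0,0,0,0,-0.03,0,0,0,-0.04,0,0,0,-0.04,0,0,0,-0.04,0],
  hand=1,
)

```text
clock: 51.2
tcp_pos: [590.7, 34.3, 334.6]
ee_rot: [0.958, 0.288, -0.0, -0.0]
wrist_force: [0.4, 0.2, 0.5]
grip_width: 85.4
grip_force: 0.0
```

Emit:
step_arm(
  deltas=[-0.04,-0.02,0,0,-0.04,-0.02,0,0,-0.03,-0.02,0,0,0,0,0,0,0,0,0,0,0,0,0,0,0,0,0,0,0,0,0,0],
)

```text
clock: 52.0
tcp_pos: [466.8, 23.8, 333.1]
ee_rot: [0.958, 0.288, 0.0, 0.0]
wrist_force: [0.8, -0.4, 0.6]
grip_width: 85.2
grip_force: 0.0
```

```bash
python3 - <<'E'
from h import *
s=manip.observe();print(s['tcp_pos'],s['ee_rot'].round(3))
ci=vision.camera_info("wrist");p,d=vision.snapshot("wrist"); W=cloud(ci,d); np.savez("w8.npz",p=p,d=d,ci=ci)
for x,y in((593.9,-75.1),(590.7,34.4)):
    for lo,hi in((37,46),(60,71),(71,80)):
        P=W[(W[...,2]>lo)&(W[...,2]<hi)&(np.hypot(W[...,0]-x,W[...,1]-y)<25)]
        if len(P): print(x,y,lo,len(P),P.min(0).round(1),P.max(0).round(1),P.mean(0).round(1))
cv2.imwrite("pics/w8.png",p[:,:,::-1])
E
```

```text
[466.78164958  23.77880813 333.06959834] [0.958 0.288 0.    0.   ]
593.9 -75.1 37 343 [570.  -98.6  37. ] [617.6 -50.6  46. ] [589.7 -64.   40.6]
593.9 -75.1 60 278 [583.4 -80.3  60. ] [605.4 -62.9  71. ] [591.1 -66.9  66.1]
593.9 -75.1 71 619 [584.1 -83.7  71. ] [604.4 -63.4  77.5] [593.8 -72.4  74.2]
590.7 34.4 37 304 [566.6  10.5  37. ] [615.6  58.5  46. ] [586.2  38.2  39.4]
590.7 34.4 60 158 [580.4  24.6  60.1] [602.   46.1  71. ] [585.3  38.3  67. ]
590.7 34.4 71 769 [580.5  25.   71. ] [602.   45.3  77.5] [590.8  35.7  74.3]
```

View pics/w8.png

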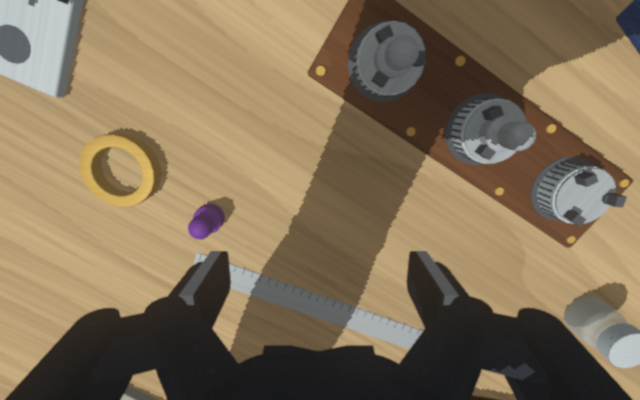

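Both punches stand in their chucks with tops at z of about 76, centred to about 1 mm and gripped. One quick scan for any missed punch, then I'll hand in.

```bash
python3 - <<'E'
from h import *
for n in("top","side"):
    ci=vision.camera_info(n);p,d=vision.snapshot(n);W=cloud(ci,d)
    m=((W[...,2]>22)&(W[...,2]<50)&(np.hypot(W[...,0],W[...,1])<900)).astype(np.uint8)
    N,l,st,c=cv2.connectedComponentsWithStats(m)
    for i in range(1,N):
        if 25<st[i,4]<250: print(n,c[i].round(0),st[i,2:],W[l==i].mean(0).round(0),W[l==i][:,2].max().round(0),p[l==i].mean(0).round(0))
E
```

```text
top [242. 162.] [10 11 71] [723. 269.  25.] 30.0 [174. 131.  62.]
top [363. 204.] [ 20  19 138] [596. -81.  38.] 50.0 [108. 107. 103.]
top [446. 238.] [14 17 71] [ 499. -311.   33.] 50.0 [115. 112. 101.]
top [595. 238.] [12 19 79] [ 501. -737.   25.] 32.0 [136. 138. 136.]
top [229. 241.] [10  8 54] [490. 293.  33.] 39.0 [85. 82. 76.]
top [209. 245.] [10  8 58] [479. 350.  32.] 40.0 [87. 84. 78.]
top [182. 247.] [ 9  9 61] [471. 423.  36.] 46.0 [ 63. 104.  53.]
top [462. 293.] [ 48  24 246] [ 350. -350.   24.] 31.0 [99. 77. 58.]
top [553. 303.] [14 12 68] [ 322. -590.   36.] 50.0 [90. 85. 76.]
top [575. 312.] [ 13  25 146] [ 299. -648.   36.] 50.0 [105. 101.  93.]
top [554. 319.] [14 12 60] [ 280. -589.   36.] 50.0 [131. 128. 120.]
top [ 25. 343.] [10  7 43] [216. 819.  35.] 50.0 [91. 72. 48.]
side [430.  73.] [16  4 28] [ 499. -736.   24.] 30.0 [115. 122. 125.]
side [413.  81.] [ 38  12 117] [ 537. -656.   27.] 32.0 [135.  77.  34.]
side [406.  89.] [31 11 92] [ 541. -596.   26.] 31.0 [119.  28.  26.]
side [477. 108.] [ 25  19 166] [ 300. -586.   37.] 50.0 [96. 99. 97.]
side [341. 118.] [ 15  30 194] [ 665. -335.   36.] 44.0 [28. 28. 28.]
side [389. 140.] [ 15  12 103] [ 497. -308.   35.] 50.0 [102. 105. 100.]
side [441. 153.] [ 9 27 99] [ 346. -339.   24.] 27.0 [69. 52. 41.]
side [205. 261.] [ 14  12 110] [725. 273.  24.] 29.0 [141. 112.  58.]
side [378. 263.] [11 11 84] [370. 102.  34.] 43.0 [70. 40. 94.]
side [291. 312.] [10 14 94] [487. 296.  32.] 37.0 [64. 66. 66.]
side [281. 338.] [ 13  16 121] [478. 354.  32.] 38.0 [56. 60. 62.]
side [265. 373.] [ 12  14 132] [470. 428.  36.] 42.0 [36. 91. 48.]
```

No other grey punch is left on the bench, so I'm handing in.

```bash
python3 -c "
from station import manip
print(manip.sign_off())"
```

```text
the job is handed in; nothing more can be done
None
```

The job is handed in, with no verdict returned: punch_a stands in chuck 2 and the only loose punch I found in chuck 1, both dome up, fully down and firmly gripped, and nothing else was touched.

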